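# Seat the notched index plate on the watchmaker's bench block

## Task

The round brass index plate on the steel bench block is riding proud because its rim notch is not over the red locating pin. With a fingertip, push the plate round by its black fin, either way, until the notch meets the pin, then press the plate down until it is fully home, level on the block, and draw back clear of it. Never pinch the fin between the fingers or lift the plate, and leave the near watch stand, the parts tray and the tweezer rest where they are.

Things in the scene. Friction and masses are not known exactly. Their poses are not given: they have to be found in the camera images.
- block: Brushed steel bench block, 130 x 130 x 32 mm, fixed to the desk; origin at the centre of its underside, on the desk, z up. A 17 mm bore at the middle of its top face (32 mm above the origin) is the turning centre. Its +x axis points from the bore towards the red locating pin.
- lift (a joint): Six white nylon lift pins, 10 mm thick, at 32 mm radius in the block, moving together: 0 = raised, carrying the plate 6 mm above the block's top face; 0.006 m = pressed flush, plate home. They yield to a downward push of about 5 N on the plate and friction keeps them where they are left; 20 N does no harm.
- pin (a point): Foot of the red upright locating pin on the block's top face, 44 mm from the bore along the block's +x. The pin is 8 mm in diameter and stands 4.8 mm above the top face; a red line 14 mm long on the block runs outward from near it, so its place can be seen when the plate covers most of it.
- plate: Loose brass disc, 92 mm across, 8 mm thick, about 0.5 kg; origin at the centre of its underside, z up, 6 mm above the block's top face at the start, on it when home. A 16 mm spigot below sits in the bore with 0.5 mm play. Turns by 1 to 2 N at the fin; stays where left, but coasts on a few degrees if pushed fast. Notch in the rim at +x, 18 mm wide, 8 mm deep, marked by a black line; the pin enters within 0.1 rad. Free to press within 20 mm of centre.
- notch (a point): Point in the middle of the notch, 44 mm from the plate's centre along its +x, level with the disc's underside. It is right above pin when the plate is aligned.
- fin (a point): Centre of the black upright fin on top of the plate, on the side opposite the notch, 32 mm from the plate's centre along its -x and 15 mm above the disc's underside. The fin stands radially: 20 mm long radially, 10 mm thick across (tangentially), its top 14 mm above the disc's top face. Smooth plastic, rigidly part of the plate.
- cheek_a: Smooth plastic cheek on the fin's +y side (plate axes), 16 x 3 x 11 mm, part of the plate; its origin is the plate's origin. Push on it to turn the plate anticlockwise seen from above, or on the other cheek to turn it clockwise, never on both at once.
- cheek_b: Smooth plastic cheek on the fin's -y side (plate axes), like the other; its origin is the plate's origin.
- stand: Loose clear acrylic watch stand with a steel watch, base 70 x 60 mm, about 110 mm high, origin under its centre; beyond the block. Bystander. Two fixed stands and a fixed small cabinet stand farther back, beyond 0.7 m.
- tray: Loose white plastic parts tray, 150 x 100 x 18 mm, origin under its centre, to one side of the block. Bystander.
- rest: Loose bamboo tweezer rest with two steel tweezers, 125 x 50 x 28 mm over all, origin under its centre, to the other side of the block. Bystander.
Things that resemble listed ones, but are neither listed nor needed, are in the scene too. Of the things shaped like the plate, the brass one is meant.

How it is judged:
By the outcome, as a careful person would: the job done as asked, in the order asked, and still so for the second after the job is handed in, with the robot touching nothing.
It also fails if it takes over 48 s, if anything falls off the work surface, if the arm or the gripper's body presses on something with over 40 N, if the wrist force passes 120 N, or if a joint passes its speed limit or range.

## Robot

A 6-joint arm with a two-finger parallel gripper is mounted at the origin on the work surface. World frame = base frame: x ahead of the robot, y to its left, z up, the work surface at z = 0. Lengths are in m, angles in rad, forces in N, time in s.
With the tool pointing down it reaches from about 0.275 to 0.825 m from the base axis. Payload 4.9 kg.
Tool frame: the origin (TCP) lies midway between the tips of the shut fingers; the grasp point (between the pads) lies 19 mm behind it (bot.grip_depth is the distance from the TCP to the grasp point, in m); z points along the fingers, y is the line along which they close (so a half turn about z gives the same grasp; the last joint's range is limited). The gripper opens to 85 mm and grips with 20 to 120 N. Pads are 22 mm wide; open, the fingers measure 114 mm over their backs; the gripper's body (76 mm by 85 mm) begins 54 mm behind the grasp point. The pads swing forward as they close: fully open they stand 13 mm farther back than shut.
Start: joints at [-1.302, 0.326, -0.193, 1.052, 0, 1.437], TCP at [0.216, -0.506, 0.231] pointing down, gripper open.
Joint ranges: [-2.65, 2.65], [-0.97, 1.79], [-1.3, 1.35], [-1.93, 2.1], [-1.47, 1.37], [-3.14, 3.14]. Speed limits (rad/s): [2.57, 2.57, 3.14, 3.14, 3.14, 3.14].

## Interface

Orientations are given as a unit quaternion [w, x, y, z].
In Python, from cell import bot gives the robot as it stands. Calls block until the motion is done:
- bot.move_pose(position, orientation): joint-space move of the TCP to a pose.
- bot.move_linear(position, speed=0.15, rotation=None, until_force=None): straight line of the TCP; rotation=None keeps the orientation; speed is the mean speed in m/s. With until_force (N) it stops when the force on the tool has changed by that much, and returns True; else False.
- bot.goto_joints(angles): joint-space move.
- bot.set_gripper(opening, grasp_force=None): opening from 0.0 (shut) to 1.0 (fully open); grasp_force is the grip in N (None keeps the last); returns when the fingers have stopped.
- bot.wait(seconds).
- bot.solve_ik(position, orientation): joint angles nearest the present ones, or None.
- bot.camera(name): name is "scene" or "top"; returns the picture (480x640x3 uint8, red, green, blue); there is no depth.
- bot.calibration(name): a dict with "mtx" (3x3 intrinsics, pixels), "extrinsics" (4x4, takes a point from world to camera coordinates). Camera axes: x right, y down, z forward; pixel columns grow to the right and rows downward; lengths in m; the calibration is good to about 2 mm. A picture is of the moment at which its call begins. calibration takes no time and is no camera call.
A pose or a line that the arm cannot do raises bot.PlanningError and nothing moves.
- bot.close_job(): hands the job in; it is judged then, once.
Trained networks look in the newest picture that a camera, given by its name, has taken for a name from the list of things; names that differ only in an ending like _2 or _b are one class to them, and where a whole thing is asked for, a point or a joint stands for the part that bears it (a point fixed in the world has none). Each returns a list of dicts, best first, with "confidence" (0 to 1); they miss things now and then, are a little off and sometimes report something else, mostly with a low value. They report only what shows in the picture. A call takes as long as a camera call. They do not tell look-alikes from the thing itself.
- bot.search_frame(camera, thing): "bbox" ([left, top, width, height] in pixels, round what is visible of it).
Readings, each from a call of its own:
- bot.read_clock(): time.
- bot.read_joint_positions(): joint angles.
- bot.read_joint_vel(): joint speeds.
- bot.read_joint_efforts(): joint torques, N m.
- bot.read_position(): TCP position.
- bot.read_tool_rot(): TCP orientation.
- bot.read_ft_force(): force on the tool from outside, world axes, zero at the start.
- bot.read_moment(): the same for the moment, N m.
- bot.read_gripper_width(): opening from 0.0 (shut) to 1.0 (fully open).
- bot.read_finger_force(): force on a finger pad.
Only numpy, scipy, OpenCV 4.12 (cv2) and the standard library are available. Lean on these libraries where they do the work, as an engineer would, in place of code of your own. Each camera call takes 0.05 s, during which the arm holds its last target. There are 200 camera calls.

## Working session

There is one attempt and no reset: what is moved stays moved. The work goes in short steps, each a Python script; the robot and the scene stay as the last script left them, time stands still between calls to the robot, and variables do not carry over. Pictures are saved under pics/ and viewed, at most 10 in all, crops included, and the job is handed in when it is done.

```bash
mkdir -p pics; python3 - <<'E'
from cell import bot
import cv2
for c in ("scene","top"):
    im=bot.camera(c); cv2.imwrite(f"pics/{c}0.png",im[:,:,::-1])
    k=bot.calibration(c); print(c,k["mtx"].round(1).tolist(),k["extrinsics"].round(3).tolist())
    for t in ("block","plate","fin","pin","notch","stand","tray","rest"):
        print(t,[(([round(v) for v in d["bbox"]]),round(d["confidence"],2)) for d in bot.search_frame(c,t)])
print(bot.read_clock())
E
```

```text
scene [[479.7, 0.0, 318.8], [0.0, 479.7, 241.6], [0.0, 0.0, 1.0]] [[0.62, 0.785, 0.005, -0.37], [0.518, -0.405, -0.754, -0.244], [-0.59, 0.47, -0.657, 1.331], [0.0, 0.0, 0.0, 1.0]]
block [([263, 230, 85, 62], 0.67)]
plate [([234, 200, 46, 29], 0.92), ([280, 233, 48, 34], 0.86), ([337, 200, 40, 28], 0.59)]
fin [([234, 201, 42, 25], 0.95), ([282, 233, 48, 36], 0.88), ([335, 199, 45, 26], 0.77)]
pin [([264, 224, 83, 68], 0.86)]
notch [([235, 199, 39, 29], 0.72), ([335, 198, 43, 29], 0.65)]
stand [([352, 261, 46, 69], 0.69)]
tray [([91, 276, 90, 75], 0.84)]
rest [([368, 167, 44, 31], 0.87)]
top [[491.6, 0.0, 315.6], [0.0, 491.6, 250.1], [0.0, 0.0, 1.0]] [[0.02, -1.0, 0.022, -0.03], [-0.996, -0.021, -0.082, 0.574], [0.082, -0.021, -0.996, 1.025], [0.0, 0.0, 0.0, 1.0]]
block [([273, 222, 76, 76], 0.79)]
plate [([291, 235, 41, 47], 0.75), ([204, 251, 46, 45], 0.75), ([291, 322, 44, 42], 0.68)]
fin [([291, 240, 42, 40], 0.82), ([288, 319, 47, 45], 0.8), ([206, 254, 43, 43], 0.63)]
pin [([276, 222, 71, 77], 0.64), ([130, 272, 36, 63], 0.49)]
notch [([208, 253, 39, 43], 0.88), ([291, 320, 41, 42], 0.76), ([132, 272, 34, 62], 0.65), ([275, 223, 72, 74], 0.61), ([290, 238, 45, 39], 0.6)]
stand [([284, 150, 29, 44], 0.57)]
tray [([430, 268, 58, 76], 0.82)]
rest [([132, 277, 32, 54], 0.74)]
0.9
```

View pics/scene0.png

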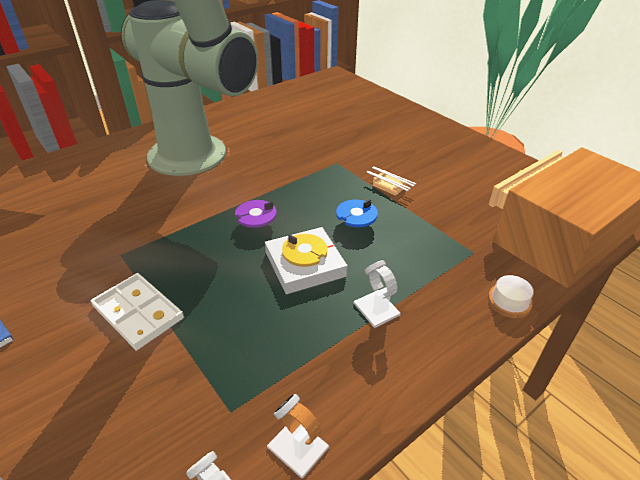

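View pics/top0.png

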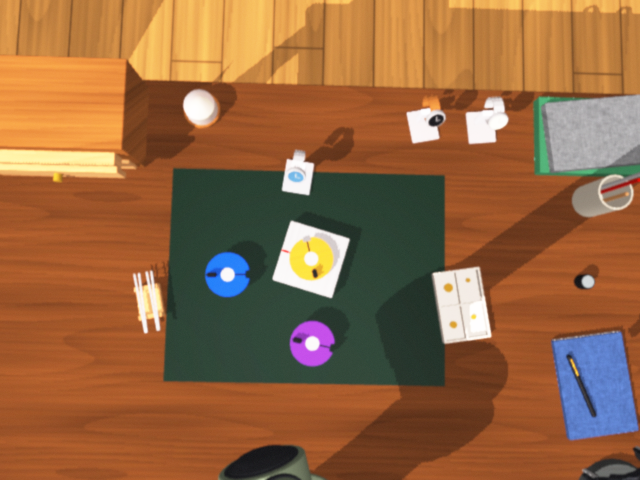

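The look-alike plates in the top view are blue at (228,275), purple at (312,343) and brass on the steel block at (312,258). I choose the brass one. Its fin is at about (315,272), its notch line at about (308,245), and the red pin line at about (286,251).

```bash
cat > h.py <<'E'
import numpy as np, cv2
from cell import bot
def ray(cam,px,z):
    k=bot.calibration(cam); E=k["extrinsics"]; R,t=E[:3,:3],E[:3,3]
    d=R.T@np.linalg.solve(k["mtx"],np.array([px[0],px[1],1.])); o=-R.T@t
    return o+d*(z-o[2])/d[2]
def proj(cam,p):
    k=bot.calibration(cam); q=k["mtx"]@(k["extrinsics"]@np.append(p,1))[:3]; return q[:2]/q[2]
def cen(mask):
    n,l,s,c=cv2.connectedComponentsWithStats(mask.astype(np.uint8)); i=1+np.argmax(s[1:,4]); return c[i],s[i]
def measure(im,zt=.046,box=(268,352,215,305)):
    """plate centre from brass+hub hull, fin top centroid, red line centroid (top camera)"""
    u0,u1,v0,v1=box; c=im[v0:v1,u0:u1]; h=cv2.cvtColor(c,cv2.COLOR_RGB2HSV).astype(int); o=np.array([u0,v0])
    br=(abs(h[...,0]-25)<9)&(h[...,1]>110)&(h[...,2]>90)
    pts=np.argwhere(br)[:,::-1].astype(np.float32)
    e=cv2.fitEllipse(cv2.convexHull(pts)); 
    red=((h[...,0]<7)|(h[...,0]>173))&(h[...,1]>110)&(h[...,2]>70)
    dark=(h[...,2]<70)
    m=np.zeros(br.shape,np.uint8); cv2.ellipse(m,e,1,-1); dk=dark&(m>0)
    return np.array(e[0])+o,e[1],(cen(dk)[0]+o,cen(dk)[1][4]),(np.argwhere(red)[:,::-1]+o)
E
python3 - <<'E'
from h import *
im=cv2.imread("pics/top0.png")[:,:,::-1].copy()
e,ax,f,red=measure(im); print(e,ax,f,red.tolist())
C=ray("top",e,.046);F=ray("top",f[0],.060);print("C",C,"F",F,np.linalg.norm((F-C)[:2]))
if len(red):
    P=ray("top",red.mean(0),.032);print("P",P,np.linalg.norm((P-C)[:2]))
s=cv2.imread("pics/scene0.png")[215:305,250:360];t=cv2.imread("pics/top0.png")[215:305,262:362]
cv2.imwrite("pics/crop.png",np.vstack([cv2.resize(s,(440*6//5,360*4//5),interpolation=2),cv2.resize(t,(528,288),interpolation=2)]))
E
```

```text
[310.9728775  258.15224075] (42.595191955566406, 43.21977233886719) (array([314.58333333, 272.91666667]), np.int32(12)) [[282, 250], [283, 250], [284, 250], [285, 250], [284, 251], [285, 251], [286, 251], [287, 251]]
C [ 0.55565067 -0.00835375  0.046     ] F [ 0.52453981 -0.01621831  0.06      ] 0.03208951296549321
P [0.57159017 0.04775841 0.032     ] 0.05833216862611445
```

View pics/crop.png

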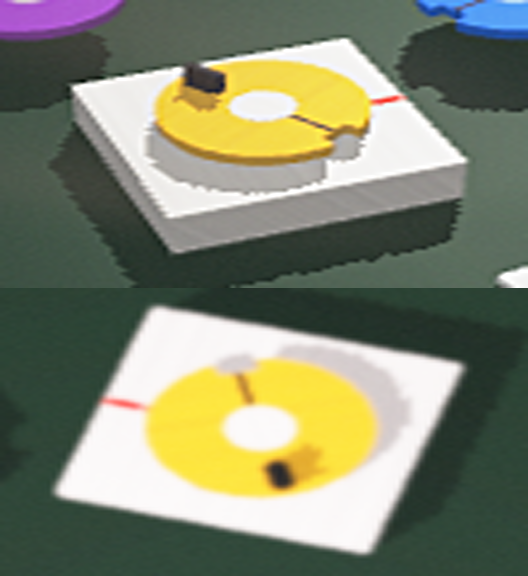

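The crop confirms the brass plate on the steel block. The fin measures 32 mm from the centre, and the red line starts about 50 mm out, both as described. The notch is at about 14° and the pin at about 74°, so I push cheek_a about 60° anticlockwise with shut fingers.

```bash
cat >> h.py <<'E'
from scipy.spatial.transform import Rotation as Ro
C=np.array([.55565,-.00835])
def quat(a):
    R=np.array([[np.cos(a),np.sin(a),0],[np.sin(a),-np.cos(a),0],[0,0,-1]]); q=Ro.from_matrix(R).as_quat(); return np.r_[q[3],q[:3]]
def tool(th,gap=0,z=.051,flip=0):
    """shut fingers beside cheek_a with the plate at angle th (rad), tool x along the push"""
    c,s=np.cos(th),np.sin(th); p=np.array([-.032,.016+gap])
    return np.r_[C+[c*p[0]-s*p[1],s*p[0]+c*p[1]],z],quat(th-np.pi/2+flip*np.pi)
E
python3 - <<'E'
from h import *
r=np.radians
for fl in (0,1):
    print(fl,[None if (j:=bot.solve_ik(*tool(r(d),0,.051,fl))) is None else np.round(j,2).tolist() for d in (14,45,74)])
fl=min((0,1),key=lambda f:abs(bot.solve_ik(*tool(r(45),0,.051,f))[5])); print("flip",fl)
bot.set_gripper(0)
p,q=tool(r(14.2),.014,.12,fl); bot.move_pose(p,q)
p[2]=.051; print(bot.move_linear(p,.12,until_force=4),bot.read_position(),bot.read_clock())
cv2.imwrite("pics/s1.png",cv2.resize(bot.camera("scene")[190:310,240:400,::-1],(640,480),interpolation=2))
E
```

```text
0 [[-0.14, 0.47, -0.5, 0.6, 0.0, -1.96], [-0.18, 0.47, -0.5, 0.6, 0.0, -2.54], [-0.2, 0.49, -0.47, 0.62, 0.0, -3.07]]
1 [[-0.14, 0.47, -0.5, 0.6, 0.0, 1.18], [-0.18, 0.47, -0.5, 0.6, 0.0, 0.61], [-0.2, 0.49, -0.47, 0.62, 0.0, 0.08]]
flip 1
False [0.51768268 0.01263743 0.05136274] 4.575
```

View pics/s1.png

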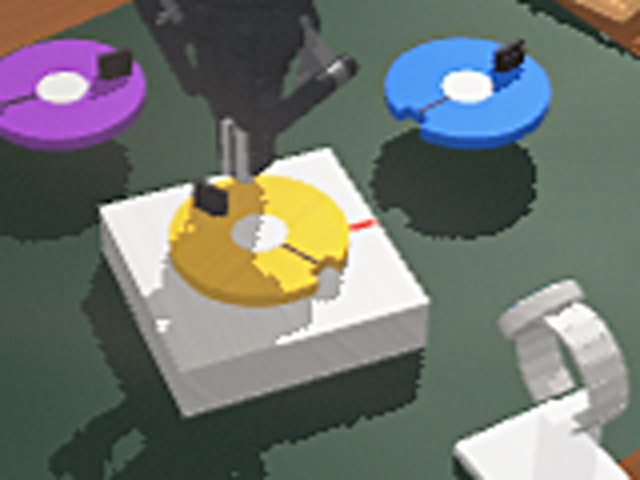

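The shut fingertip at (235,170) sits on the cheek_a side of the fin at (210,198), clear of the plate. I'll push round to just short of alignment, then look.

```bash
python3 - <<'E'
from h import *
r=np.radians
p,q=tool(r(14.2),0,.051,1); bot.move_linear(p,.03)
for d in np.linspace(14.2,69,8)[1:]:
    p,q=tool(r(d),0,.051,1); bot.move_linear(p,.03,rotation=q)
    print(round(d),np.round(bot.read_ft_force(),1),round(bot.read_clock(),2))
bot.wait(.3)
a=bot.camera("scene")[190:310,240:400,::-1]; b=bot.camera("top"); cv2.imwrite("pics/top2raw.png",b[:,:,::-1])
cv2.imwrite("pics/s2.png",np.hstack([cv2.resize(a,(400,300),interpolation=2),cv2.resize(b[215:305,252:372,::-1],(400,300),interpolation=2)]))
E
```

```text
22 [ 0.   1.2 -0. ] 5.56
30 [ 0.4  0.5 -0.9] 5.88
38 [ 0.4  0.7 -0.1] 6.19
46 [-1.6  0.9 -0.3] 6.51
53 [-1.3  0.3  0.3] 6.83
61 [-0.7 -0.1  0. ] 7.14
69 [-0.9 -0.3  0.8] 7.46
```

View pics/s2.png

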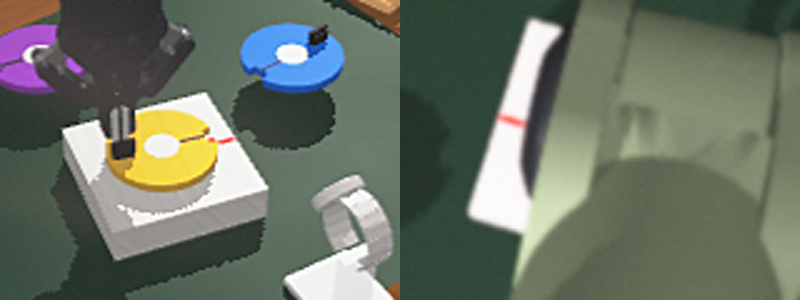

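The notch is now at (207,132) in the left view, just short of the red line at (225,140). I'll do the last few degrees slowly, then draw away to measure.

```bash
python3 - <<'E'
from h import *
r=np.radians
for d in (71.5,73.7):
    p,q=tool(r(d),0,.051,1); bot.move_linear(p,.015,rotation=q)
bot.wait(.2)
p,q=tool(r(73.7),.012,.051,1); bot.move_linear(p,.05)
p[2]=.13; bot.move_linear(p,.15)
bot.move_pose(np.array([.40,-.28,.16]),q)
b=bot.camera("top"); a=bot.camera("scene")
e,ax,f,red=measure(b); Cc=ray("top",e,.046);F=ray("top",f[0],.060);P=ray("top",red.mean(0),.032)
an=lambda v:np.degrees(np.arctan2(v[1],v[0]))
print(Cc,f,np.linalg.norm((F-Cc)[:2]),"notch",an(Cc-F),"pin",an(P-Cc),"vs C0",an(P[:2]-C),an(C-F[:2]),bot.read_clock())
cv2.imwrite("pics/s3.png",np.hstack([cv2.resize(a[190:310,240:400,::-1],(400,300),interpolation=2),cv2.resize(b[215:305,252:372,::-1],(400,300),interpolation=2)]))
E
```

```text
[ 0.5558589  -0.00878008  0.046     ] (array([326.38461538, 262.23076923]), np.int32(13)) 0.032501747719442184 notch 74.17967505061621 pin 74.45613009344606 vs C0 74.10249560521436 74.73456799315362 10.8
```

View pics/s3.png

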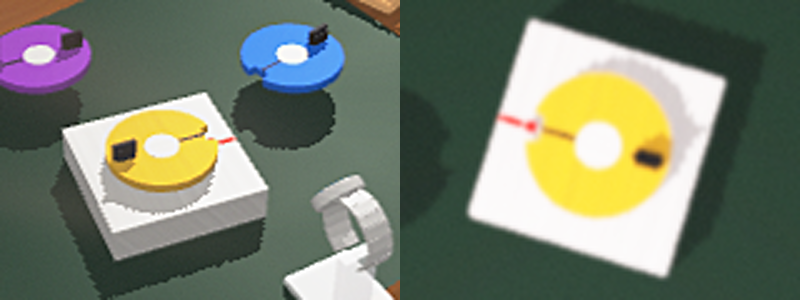

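The notch at (533,125) in the right view lies over the red pin, and the measured angles agree within 0.5° (about 74.2° and 74.5°). Now I press at the centre.

```bash
python3 - <<'E'
from h import *
q=quat(np.radians(73.7)+np.pi/2)
bot.move_pose(np.r_[C,.12],q); bot.move_linear(np.r_[C,.052],.1)
hit=bot.move_linear(np.r_[C,.0375],.015,until_force=16)
z=bot.read_position(); print(hit,z,bot.read_ft_force()); 
bot.move_linear(np.r_[C,.13],.08)
bot.move_pose(np.array([.40,-.28,.18]),q); bot.wait(.3)
b=bot.camera("top"); a=bot.camera("scene"); print(measure(b)[0:3],bot.read_clock())
cv2.imwrite("pics/s4.png",np.hstack([cv2.resize(a[190:310,240:400,::-1],(400,300),interpolation=2),cv2.resize(b[215:305,252:372,::-1],(400,300),interpolation=2)]))
E
```

```text
True [ 0.55583399 -0.00835243  0.04006339] [-0.39548799  1.30472434  4.20267004]
(array([311.23019028, 258.24405289]), (42.21892166137695, 42.80559539794922), (array([325.92307692, 262.23076923]), np.int32(13))) 16.5083
```

View pics/s4.png

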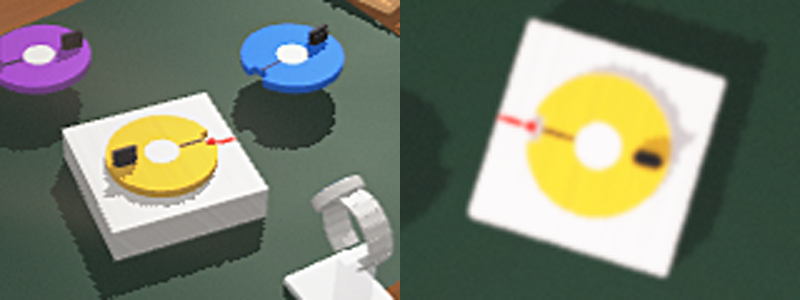

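The pin now shows in the notch and the plate has dropped: the tip stopped at z = 0.0401, where a fully home plate's top is at 0.040. I'll press once more, slowly, to be sure it is seated, then hand in.

```bash
python3 - <<'E'
from h import *
q=quat(np.radians(73.7)+np.pi/2)
bot.move_pose(np.r_[C,.10],q); bot.move_linear(np.r_[C,.044],.08)
print(bot.move_linear(np.r_[C,.0375],.006,until_force=17),bot.read_position(),bot.read_ft_force())
bot.move_linear(np.r_[C,.13],.08)
bot.move_pose(np.array([.40,-.28,.18]),q); bot.wait(.5)
b=bot.camera("top");e,ax,f,red=measure(b);Cc=ray("top",e,.040);F=ray("top",f[0],.054);v=(Cc-F)[:2]
print(np.degrees(np.arctan2(v[1],v[0])),np.linalg.norm(v))
for t in ("stand","tray","rest"): print(t,[np.round(d["bbox"]) for d in bot.search_frame("top",t)][:1])
print(bot.read_ft_force(),bot.read_clock()); print(bot.close_job())
E
```

```text
True [ 0.55561901 -0.00834021  0.04008124] [-1.19320333  0.00682534  3.78291148]
74.19370066204036 0.0316339555933007
stand [array([282., 148.,  32.,  46.])]
tray [array([431., 268.,  57.,  67.])]
rest [array([132., 274.,  33.,  58.])]
[ 0.40044395 -0.39063836  0.66449861] 22.5833
the job is handed in; nothing more can be done
None
```

The brass plate was pushed round by its fin until the notch met the pin (within about 0.5°), then pressed home (plate top at z ≈ 0.040 m); the arm drew clear, the stand, tray and rest still show where they were, and the job was handed in at about 22.6 s.

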